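# Snap the spice jar into the free spring clip

## Task

The spice jar standing loose on the worktop belongs in the stand, in the one spring clip that is still empty. Bring it upright to the front of that clip and push it in sideways, low along the worktop and not lowered in from above, until it snaps fully home; then let go, leaving it standing upright. Leave the salt shaker and the two jars already in their clips where they are.

Things in the scene. Friction and masses are not known exactly. Their poses are not given: they have to be found in the camera images.
- jar: The spice jar to put away: a round upright jar with a ridged yellow-brown screw cap, 43 mm across, 102 mm tall, about 0.1 kg, cap 43 mm across from 81 to 101 mm height. It starts standing loose on the worktop, to the left or the right of the stand. Origin at the centre of its underside, z up along its axis; its yaw does not matter.
- clip_open: The empty one of three like steel spring clips, 95 mm apart on a low wooden stand; which one varies. Origin on the worktop (z = 0) under the seat's centre, where the axis of a jar fully home stands (1 to 2 mm play); x points level into the clip, square to the row; y along the row; z up. The jar stands on the worktop, no floor plate. The row may be turned a few degrees.
- clip_open_mouth (a point): Middle of the empty clip's mouth, 35 mm in front of the seat (clip x = -35 mm), 50 mm high. The two sprung jaws are a band from 41 to 59 mm height: flared ends 58 mm apart here, narrowing to lips 32 mm apart at x = -15 mm. Pushing the jar in meets about 5 N from jar-axis x = -30 mm on; past x = -15 mm the jaws pull it home to a back stop.
- stand: Wooden stand, fixed to the worktop, that carries the three clips: back board 290 mm long, 12 mm thick, 62 mm high, its faces 27 and 39 mm behind the seats. Origin on the worktop under the middle clip's seat; axes as the clip's. A grip on the jar's cap with fingertips above 65 mm passes over it; one finger before and one behind the cap (closing along clip x) best keeps the jar from tipping.
- jar_a: One of two similar spice jars (42 mm across, 106 mm tall, with a screw cap) already standing in a clip. Leave it alone. Origin at the centre of its underside.
- jar_b: The other such spice jar (42 mm across, 106 mm tall) already in a clip. Leave it alone. Origin at the centre of its underside.
- salt_shaker: A salt shaker with a grey perforated dome top, 44 mm across, 90 mm tall, standing loose on the worktop on the other side of the stand from the spice jar. Leave it alone. Origin at the centre of its underside.

How it is judged:
At the end, for the whole second after the job is handed in: The spice jar stands upright (within 10 degrees) on the worktop (underside less than 10 mm above it), snapped home in the empty clip (axis within 10 mm of the seat's centre), released and at rest (horizontal distance between jar and clip_open below 0.01 m and height (world z) of jar below 0.01 m and angle between jar's own z axis and vertical below 0.17 rad and linear speed of jar below 0.02 m/s); the robot touches nothing.
It fails at once if the jar is lowered into the clip from above (over the seat, within 25 mm of its centre, while more than 30 mm off the worktop) (horizontal distance between jar and clip_open below 0.025 m and height (world z) of jar above 0.03 m).
It fails at once if a jar already in its clip is moved by more than 25 mm or tipped by more than 20 degrees (distance of any of jar_a, jar_b from where it was at the start of the episode above 0.025 m or angle between any of jar_a, jar_b's own z axis and vertical above 0.35 rad).
It fails at once if the salt shaker is moved by more than 30 mm or tipped by more than 20 degrees (distance of salt_shaker from where it was at the start of the episode above 0.03 m or angle between salt_shaker's own z axis and vertical above 0.35 rad).
It also fails if it takes over 48 s, if anything falls off the work surface, if the arm or the gripper's body presses on something with over 40 N, if the wrist force passes 120 N, or if a joint passes its speed limit or range.

## Robot

A 7-joint arm with a two-finger parallel gripper is mounted at the origin on the work surface; the furniture and walls round the work are solid. World frame = base frame: x ahead of the robot, y to its left, z up, the work surface at z = 0. Lengths are in m, angles in rad, forces in N, time in s.
With the tool pointing down it reaches from about 0.4 to 0.925 m from the base axis. Payload 4.1 kg.
Tool frame: the origin (TCP) lies midway between the tips of the shut fingers; the grasp point (between the pads) lies 19 mm behind it (ctrl.grasp_offset is the z of the grasp point in the tool frame, in m); z points along the fingers, y is the line along which they close (so a half turn about z gives the same grasp; the last joint's range is limited). The gripper opens to 85 mm and grips with 20 to 120 N. Pads are 22 mm wide; open, the fingers measure 114 mm over their backs; the gripper's body (76 mm by 85 mm) begins 54 mm behind the grasp point. The pads swing forward as they close: fully open they stand 13 mm farther back than shut.
Start: joints at [1.05, 0.398, 0.045, 1.537, -0.019, 1.207, -0.051], TCP at [0.266, -0.593, 0.231] pointing down, gripper open.
Joint ranges: [-2.82, 2.82], [-0.49, 2.23], [-1.37, 1.46], [0, 2.46], [-1.36, 4.5], [0.23, 2], [-2.94, 2.94]. Speed limits (rad/s): [2.57, 2.57, 3.14, 3.14, 3.14, 3.14, 3.14].

## Interface

Orientations are given as [roll, pitch, yaw] about the fixed x, y, z axes, in that order (R = Rz(yaw) Ry(pitch) Rx(roll)).
In Python, from workcell import ctrl gives the robot as it stands.
- The arm moves only by the tool jog_arm, never from a script. Its argument "deltas" is a list of rows, each a list of 3 entries, a list of its own where there are three numbers: the closure, from 0 (fully open) to 1 (shut), then the shift along the tool's x, y, z in cm, then the turn, a rotation vector about the tool's x, y, z in rad. A call has 1 to 12 rows; each row is the pose to reach, as a shift and turn from the pose commanded when the call began, along the tool's axes at that moment; what a row does not reach only later rows make up. A row lasts 1/8 s, in which the tool goes at most 62.5 mm and 10.7 degrees, less where a joint would pass 70% of its speed; a pose out of reach is approached as far as the arm can. A call with a gripper value outside its range is refused whole. The fingers move at their own pace and stop on an object; "squeeze" is the grip in N (left out, the last holds). Time passes only in rows, so rows that repeat a pose let the fingers close. It gives the time, the measured TCP pose, the force, the opening and the grip force at its end, in the units of the state.
- ctrl.sense(): the state, without advancing time (a new reading comes with each control period).
- ctrl.get_image(name): name is "side" or "top" or "wrist"; returns a dict with "frame" (480x640x3 uint8, red, green, blue), "fx", "fy", "cx", "cy" (pixels), "T" (4x4, takes a point from camera to world coordinates); the wrist camera has in their place "hand_eye" (4x4, takes a point from camera to tool coordinates, whose origin is the TCP and whose axes are the flange's). Camera axes: x right, y down, z forward; pixel columns grow to the right and rows downward; lengths in m; the calibration is good to about 2 mm. A picture is of the moment at which its call begins: read the wrist's pose just before it. There is no depth.
- ctrl.finish_job(): hands the job in; it is judged then, once.
The state is a dict: "time_s": time; "joints": joint angles; "qvel": joint speeds; "tau": joint torques, N m; "tcp_pos": TCP position; "tcp_rot": TCP orientation; "contact_force": force on the tool from outside, world axes, zero at the start; "wrist_torque": the same for the moment, N m; "gripper_width": finger opening in m; "gripper_force": force on a finger pad.
Only numpy, scipy, OpenCV 4.12 (cv2) and the standard library are available. Lean on these libraries where they do the work, as an engineer would, in place of code of your own. Each camera call takes 0.05 s, during which the arm holds its last target. There are 200 camera calls.

## Working session

There is one attempt and no reset: what is moved stays moved. The work goes in short steps, Python scripts to look and compute and a tool call to move; the robot and the scene stay as the last step left them, time stands still between calls to the robot, and variables do not carry over. Pictures are saved under pics/ and viewed, at most 10 in all, crops included, and the job is handed in when it is done.

Besides the shell and the picture viewer there is one more tool, called after "Emit:" by a JSON object that holds its "op" and its "data". jog_arm: Moves the arm, as the interface text tells. Its arguments: {"type":"object","properties":{"deltas":{"type":"array"},"squeeze":{"type":"number"}},"required":["deltas"]}

```bash
mkdir -p pics; python3 - <<'E'
from workcell import ctrl
import cv2,numpy as np,pickle
d={}
for n in("side","top"):
    i=ctrl.get_image(n);d[n]=i;cv2.imwrite(f"pics/{n}0.png",i["frame"][:,:,::-1]);print(n,i["fx"],i["cx"],i["cy"],np.round(i["T"],3).tolist())
pickle.dump(d,open("d0.pkl","wb"))
s=ctrl.sense();print({k:np.round(v,3).tolist() for k,v in s.items()},ctrl.grasp_offset)
E
```

```text
side 560.6560957157131 308.8731377449553 246.10774195549874 [[-0.941, -0.157, 0.301, 0.049], [-0.339, 0.441, -0.831, 1.121], [-0.003, -0.884, -0.468, 0.662], [0.0, 0.0, 0.0, 1.0]]
top 462.8425559222442 323.2843556160101 241.3195946703922 [[-0.021, -0.997, 0.076, 0.372], [-1.0, 0.02, -0.008, 0.043], [0.006, -0.077, -0.997, 0.958], [0.0, 0.0, 0.0, 1.0]]
{'time_s': 0.1, 'joints': [1.05, 0.399, 0.045, 1.538, -0.019, 1.207, -0.051], 'qvel': [-0.001, -0.001, -0.0, -0.004, 0.001, -0.003, -0.001], 'tau': [0.005, -47.626, 1.37, -25.495, 0.012, 0.005, 0.0], 'tcp_pos': [0.266, -0.592, 0.23], 'tcp_rot': [-3.14, 0.0, 0.422], 'contact_force': [0.339, -0.297, -0.371], 'wrist_torque': [0.03, -0.055, 0.042], 'gripper_force': 0.0, 'gripper_width': 0.085} -0.0187
```

View pics/top0.png

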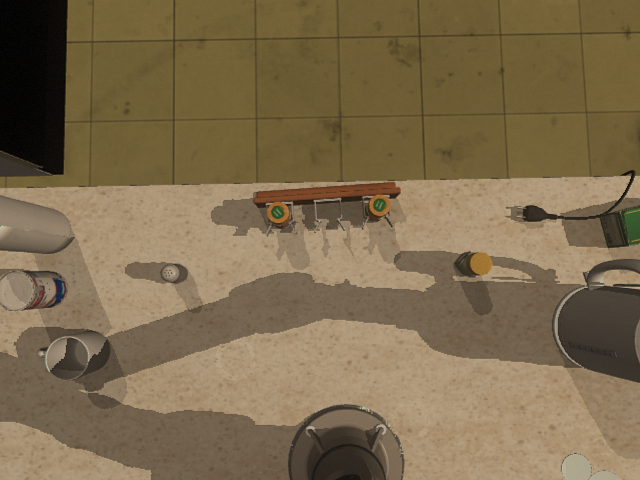

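View pics/side0.png

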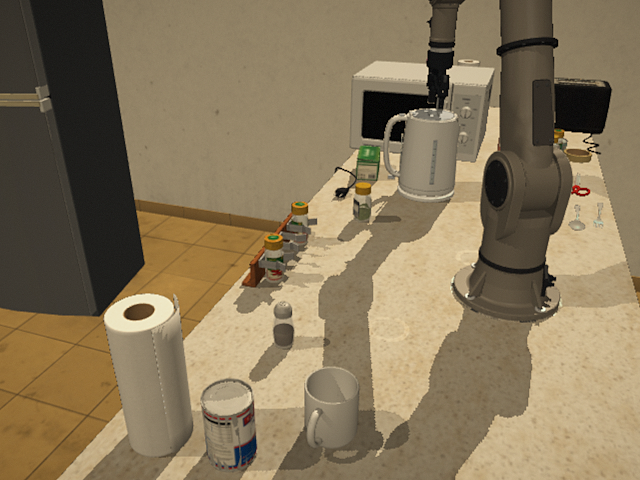

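The top view shows the loose jar's cap at (481,264) and the clipped jars' caps at (278,212) and (379,206). The middle clip at (328,210) is empty, and the shaker is at (171,273). The gripper starts near the kettle, so it should lift before moving.

```bash
cat > h.py <<'E'
import numpy as np,cv2
from scipy.spatial.transform import Rotation as R
def ray(i,u,v,z,T=None):
    T=i["T"] if T is None else T
    d=T[:3,:3]@[(u-i["cx"])/i["fx"],(v-i["cy"])/i["fy"],1]; return T[:3,3]+d*(z-T[2,3])/d[2]
def blobs(f,lo,hi,amin):
    m=cv2.inRange(cv2.cvtColor(f,cv2.COLOR_RGB2HSV),lo,hi)
    n,l,s,c=cv2.connectedComponentsWithStats(m)
    return [(s[k].tolist(),c[k].round(1).tolist()) for k in range(1,n) if s[k,4]>amin]
def rel(s,p,rpy):  # shift (cm) and turn in tool axes to reach TCP pose
    A=R.from_euler('xyz',s["tcp_rot"]); B=R.from_euler('xyz',rpy)
    return (A.inv().apply(np.array(p)-s["tcp_pos"])*100).round(2),(A.inv()*B).as_rotvec().round(3)
E
python3 - <<'E'
import pickle
from h import *
from workcell import ctrl
d=pickle.load(open("d0.pkl","rb"));t=d["top"]
for b in blobs(t["frame"],(12,120,110),(26,255,255),60):
    if 180<b[1][1]<300: print(b, ray(t,*b[1],.1).round(4))
a=ray(t,278.5,212,.106);b=ray(t,379,206,.106)
print(a,b,(a+b)/2,np.linalg.norm(a-b),np.arctan2(*(b-a)[:2]))
print(ray(t,481,264,.101),ray(t,171,273,.09),"kettle",ray(t,600,330,.2))
e=[ray(t,u,v,.062) for u,v in((254,193),(398,184))];print(e)
E
```

```text
([369, 193, 22, 23, 232], [379.7, 204.7]) [ 0.5047 -0.0711  0.1   ]
([267, 201, 23, 22, 243], [278.0, 212.1]) [0.4945 0.1194 0.1   ]
([470, 252, 23, 23, 401], [480.9, 263.0]) [ 0.3918 -0.2558  0.1   ]
[0.49382737 0.11795845 0.106     ] [ 0.50139336 -0.06888976  0.106     ] [0.49761037 0.02453435 0.106     ] 0.18700133167058547 3.101122057776362
[ 0.38996186 -0.25559136  0.101     ] [0.38522685 0.32153384 0.09      ] kettle [ 0.27687432 -0.40992314  0.2       ]
[array([0.53850003, 0.1692454 , 0.062     ]), array([ 0.55087462, -0.11325669,  0.062     ])]
```

```bash
python3 - <<'E'
from h import *
from workcell import ctrl
s=ctrl.sense()
print(rel(s,[.391,-.2555,.42],[np.pi,0,1.617]),rel(s,[.391,-.2555,.2],[np.pi,0,1.617]))
E
```

```text
(array([ 25.21, -25.65, -18.92]), array([-2.000e-03, -1.000e-03, -1.195e+00])) (array([ 25.22, -25.61,   3.08]), array([-2.000e-03, -1.000e-03, -1.195e+00]))
```

Emit:
{"op": "jog_arm", "data": {"deltas": [[0, [0, 0, -6], [0, 0, 0]], [0, [0, 0, -12], [0, 0, 0]], [0, [0, 0, -18], [0, 0, 0]], [0, [3.5, -3.5, -18], [0, 0, -0.15]], [0, [7, -7, -18], [0, 0, -0.3]], [0, [11, -11, -18], [0, 0, -0.45]], [0, [15, -15, -18], [0, 0, -0.6]], [0, [19, -19, -18], [0, 0, -0.77]], [0, [22, -22.5, -18], [0, 0, -0.94]], [0, [25.2, -25.6, -16], [0, 0, -1.1]], [0, [25.2, -25.6, -11], [0, 0, -1.195]], [0, [25.2, -25.6, -6], [0, 0, -1.195]]]}}

```text
time_s: 1.6
tcp_pos: [0.3914, -0.2557, 0.2902]
tcp_rot: [3.141, 0.001, 1.619]
contact_force: [-0.3, -0.8, -0.4]
gripper_width: 0.0855
gripper_force: 0.0
```

```bash
python3 - <<'E'
from h import *
from workcell import ctrl
s=ctrl.sense();i=ctrl.get_image("wrist")
cv2.imwrite("pics/w1.png",i["frame"][:,:,::-1])
T=np.eye(4);T[:3,:3]=R.from_euler('xyz',s["tcp_rot"]).as_matrix();T[:3,3]=s["tcp_pos"];T=T@i["hand_eye"]
for b in blobs(i["frame"],(12,120,90),(26,255,255),400): print(b,ray(i,*b[1],.101,T).round(4))
print(s["joints"],T[:3,3])
E
```

```text
([438, 0, 57, 86, 1676], [468.9, 31.1]) [ 0.5103 -0.0883  0.101 ]
([302, 195, 41, 41, 1327], [322.3, 214.7]) [ 0.3933 -0.253   0.101 ]
[ 0.75173922  0.03085645 -0.27093775  1.86281611  0.00938776  1.24778636
  0.52619722] [ 0.38879382 -0.17994658  0.43265631]
```

View pics/w1.png

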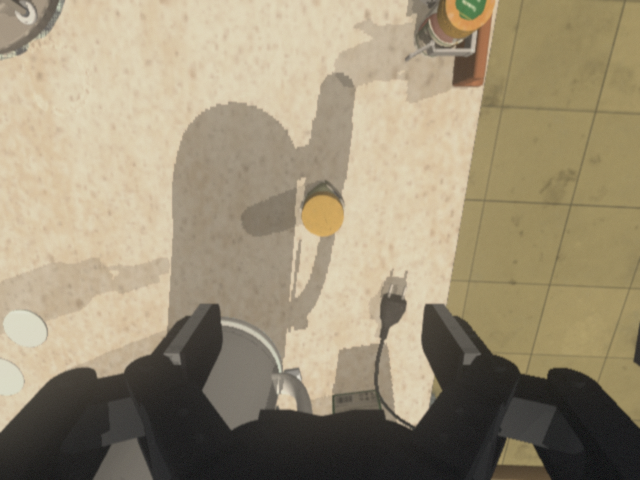

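The wrist view shows the cap at (322,215), between the open fingers, and the kettle is clear to the lower left. I'll descend and grip the cap.

Emit:
{"op": "jog_arm", "data": {"deltas": [[0, [0.1, 0.1, 6], [0, 0, 0]], [0, [0.1, 0.1, 12], [0, 0, 0]], [0, [0.1, 0.1, 17], [0, 0, 0]], [0, [0.1, 0.1, 20], [0, 0, 0]], [0, [0.1, 0.1, 21.8], [0, 0, 0]], [0, [0.1, 0.1, 21.8], [0, 0, 0]], [1, [0.1, 0.1, 21.8], [0, 0, 0]], [1, [0.1, 0.1, 21.8], [0, 0, 0]], [1, [0.1, 0.1, 21.8], [0, 0, 0]], [1, [0.1, 0.1, 21.8], [0, 0, 0]], [1, [0.1, 0.1, 21.8], [0, 0, 0]], [1, [0.1, 0.1, 21.8], [0, 0, 0]]], "squeeze": 60}}

```text
time_s: 3.15
tcp_pos: [0.3926, -0.2559, 0.0748]
tcp_rot: [3.141, 0.001, 1.617]
contact_force: [-1.5, 1.0, 6.0]
gripper_width: 0.0409
gripper_force: 60.0
```

Emit:
{"op": "jog_arm", "data": {"deltas": [[1, [0, 0, -0.8], [0, 0, 0]], [1, [0, 0, -1.5], [0, 0, 0]], [1, [4, 0.4, -1.5], [0, 0, 0]], [1, [9, 1, -1.5], [0, 0, 0]], [1, [14, 1.5, -1.5], [0, 0, 0]], [1, [19, 2, -1.5], [0, 0, 0]], [1, [23, 2.5, -1.5], [0, 0, 0]], [1, [26, 2.9, -1.5], [0, 0, 0]], [1, [27.5, 3, -1.5], [0, 0, 0]], [1, [27.5, 3, -1.5], [0, 0, 0]]]}}

```text
time_s: 4.4
tcp_pos: [0.4097, 0.0218, 0.0887]
tcp_rot: [3.141, 0.0, 1.62]
contact_force: [-0.3, -0.9, -1.4]
gripper_width: 0.0412
gripper_force: 60.3
```

```bash
python3 - <<'E'
from h import *
from workcell import ctrl
s=ctrl.sense();i=ctrl.get_image("wrist")
cv2.imwrite("pics/w2.png",i["frame"][:,:,::-1])
for n in("side","top"):
    j=ctrl.get_image(n);cv2.imwrite(f"pics/{n}2.png",cv2.resize(j["frame"][120:300,200:440,::-1],None,fx=3,fy=3))
T=np.eye(4);T[:3,:3]=R.from_euler('xyz',s["tcp_rot"]).as_matrix();T[:3,3]=s["tcp_pos"];T=T@i["hand_eye"]
np.save("T2.npy",T)
for b in blobs(i["frame"],(12,120,90),(26,255,255),300): print(b,ray(i,*b[1],.106,T).round(4))
print(s)
E
```

```text
([504, 0, 136, 386, 12361], [569.2, 124.8]) [0.4925 0.1056 0.106 ]
([269, 269, 107, 113, 8618], [323.1, 330.0]) [0.4114 0.0213 0.106 ]
([455, 441, 43, 39, 709], [473.1, 463.8]) [ 0.4862 -0.0476  0.106 ]
{'time_s': 4.4, 'joints': array([ 0.28855066,  0.17488538, -0.48343824,  2.21956178,  0.11668972,
        0.7695318 , -0.22363597]), 'qvel': array([0.02468329, 0.00026413, 0.03239123, 0.00724991, 0.01197577,
       0.00212089, 0.0099166 ]), 'tau': array([ -0.8007944 , -27.43210495,  -2.0364853 , -19.26151693,
        -0.09427655,  -0.0423603 ,  -0.08188391]), 'tcp_pos': array([0.40971131, 0.02184309, 0.08869485]), 'tcp_rot': array([3.14085915e+00, 2.95152755e-05, 1.61968610e+00]), 'contact_force': array([-0.25845112, -0.90177924, -1.3576834 ]), 'wrist_torque': array([-0.01704727,  0.02632537, -0.01362346]), 'gripper_force': 60.25733697228134, 'gripper_width': 0.041153135045095435}
```

View pics/w2.png

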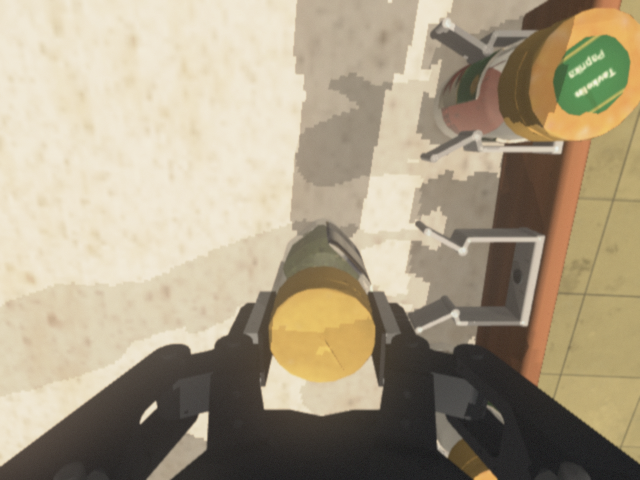

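View pics/side2.png

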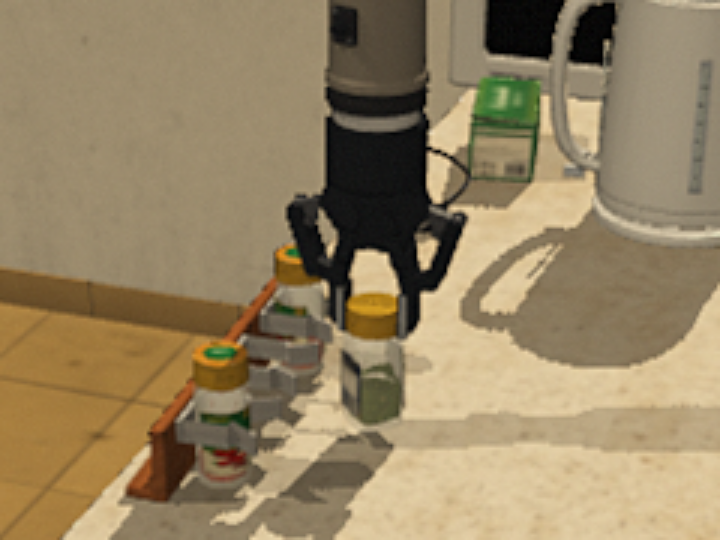

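The jar hangs upright in the grip. In the wrist view the empty clip's flares are at (418,224) and (415,329), its lips at (463,248) and (456,309), and its back corners at (544,234) and (530,326). I'll project these points at jaw height.

```bash
python3 - <<'E'
from h import *
from workcell import ctrl
i=ctrl.get_image("wrist");T=np.load("T2.npy")
P={n:ray(i,u,v,.059,T)[:2] for n,u,v in(("f1",418,224),("f2",415,329),("l1",463,248),("l2",456,309),("b1",544,234),("b2",530,326))}
for k,v in P.items(): print(k,v.round(4))
for k in "flb": print(k,((P[k+"1"]+P[k+"2"])/2).round(4),np.linalg.norm(P[k+"1"]-P[k+"2"]))
# board front top edge ~ (575,160)-(530,400)
print(ray(i,575,160,.062,T),ray(i,532,390,.062,T))
print("jar",ray(i,322,332,.115,T))
E
```

```text
f1 [0.459  0.0571]
f2 [ 0.4653 -0.0042]
l1 [0.4844 0.0452]
l2 [0.4865 0.0095]
b1 [0.5253 0.0548]
b2 [0.5302 0.0007]
f [0.4621 0.0264] 0.061548826650758975
l [0.4855 0.0273] 0.03578708789308222
b [0.5278 0.0278] 0.05424380775004592
[0.52942564 0.09273164 0.062     ] [ 0.53896899 -0.04012745  0.062     ]
jar [0.41073283 0.02588676 0.115     ]
```

Emit:
{"op": "jog_arm", "data": {"deltas": [[1, [-0.3, 0, 0.6], [0, 0, 0]], [1, [-0.3, 0, 1.2], [0, 0, 0]], [1, [-0.3, 1.5, 1.2], [0, 0, 0]], [1, [-0.3, 3, 1.2], [0, 0, 0]], [1, [-0.3, 4.2, 1.2], [0, 0, 0]], [1, [-0.3, 5.2, 1.2], [0, 0, 0]], [1, [-0.3, 5.8, 1.2], [0, 0, 0]], [1, [-0.3, 6.4, 1.2], [0, 0, 0]]]}}

```text
time_s: 5.6
tcp_pos: [0.4723, 0.0209, 0.0758]
tcp_rot: [-3.138, 0.0, 1.617]
contact_force: [-5.9, 0.6, -1.0]
gripper_width: 0.0408
gripper_force: 60.4
```

Contact with the jaws is centred: -5.9 N along x and only 0.6 N sideways. I'll push on.

Emit:
{"op": "jog_arm", "data": {"deltas": [[1, [0, 0.6, 0], [0, 0, 0]], [1, [0, 1.2, 0], [0, 0, 0]], [1, [0, 1.7, 0], [0, 0, 0]], [1, [0, 2.1, 0], [0, 0, 0]], [1, [0, 2.4, 0], [0, 0, 0]], [1, [0, 2.6, 0], [0, 0, 0]], [1, [0, 2.6, 0], [0, 0, 0]]]}}

```text
time_s: 6.48
tcp_pos: [0.4974, 0.0221, 0.0758]
tcp_rot: [-3.137, 0.0, 1.617]
contact_force: [-4.7, 1.0, 3.3]
gripper_width: 0.0413
gripper_force: 60.6
```

Emit:
{"op": "jog_arm", "data": {"deltas": [[1, [0, 0.2, 0], [0, 0, 0]], [1, [0, 0.4, 0], [0, 0, 0]], [1, [0, 0.4, 0], [0, 0, 0]]]}}

```text
time_s: 6.85
tcp_pos: [0.4978, 0.0221, 0.0752]
tcp_rot: [-3.129, 0.001, 1.617]
contact_force: [-11.8, 1.1, 6.8]
gripper_width: 0.0413
gripper_force: 61.3
```

```bash
python3 - <<'E'
from h import *
from workcell import ctrl
s=ctrl.sense()
a=ctrl.get_image("wrist")["frame"];b=ctrl.get_image("side")["frame"][160:300,230:390]
cv2.imwrite("pics/c3.png",np.hstack([a[100:,200:640],cv2.resize(b,(350,380),interpolation=cv2.INTER_CUBIC)])[:,:,::-1])
print(s["tcp_pos"],s["tcp_rot"],s["contact_force"],s["wrist_torque"])
E
```

```text
[0.49781537 0.02209049 0.07516769] [-3.12929186e+00  1.14555768e-03  1.61688746e+00] [-11.76054358   1.13628477   6.76075842] [0.38861175 2.64597598 0.02417017]
```

View pics/c3.png

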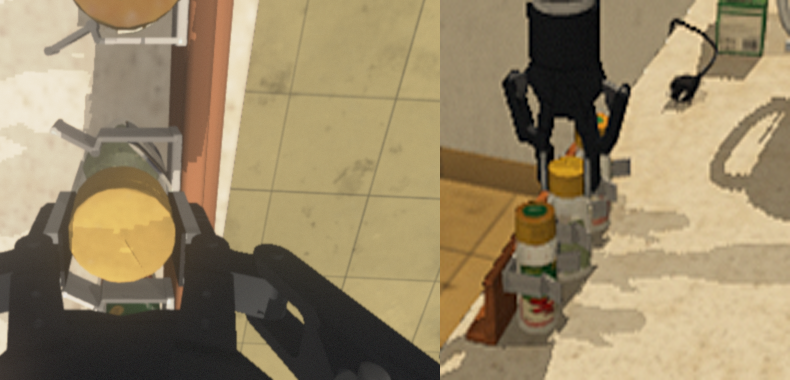

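The jar stopped hard at x=0.498, which matches the back stop, and the image shows it between the jaws against the back. I'll ease off, open and retreat upward.

Emit:
{"op": "jog_arm", "data": {"deltas": [[1, [0, -0.3, 0], [0, 0, 0]], [1, [0, -0.3, 0], [0, 0, 0]], [0, [0, -0.3, 0], [0, 0, 0]], [0, [0, -0.3, 0], [0, 0, 0]], [0, [0, -0.3, 0], [0, 0, 0]], [0, [0, -0.3, 0], [0, 0, 0]], [0, [0, -0.3, 0], [0, 0, 0]], [0, [0, -0.3, -2], [0, 0, 0]], [0, [0, -0.3, -5], [0, 0, 0]], [0, [0, -0.3, -10], [0, 0, 0]], [0, [0, -0.3, -15], [0, 0, 0]], [0, [0, -0.3, -15], [0, 0, 0]]]}}

```text
time_s: 8.45
tcp_pos: [0.5035, 0.0225, 0.2306]
tcp_rot: [3.132, 0.001, 1.617]
contact_force: [0.3, -0.2, -1.4]
gripper_width: 0.0853
gripper_force: 0.0
```

```bash
python3 - <<'E'
from h import *
from workcell import ctrl
s=ctrl.sense();i=ctrl.get_image("wrist")
T=np.eye(4);T[:3,:3]=R.from_euler('xyz',s["tcp_rot"]).as_matrix();T[:3,3]=s["tcp_pos"];T=T@i["hand_eye"]
for b in blobs(i["frame"],(12,120,90),(26,255,255),300): print(b,ray(i,*b[1],.102,T).round(4))
b=ctrl.get_image("side")["frame"][160:300,230:390]
cv2.imwrite("pics/c4.png",np.hstack([i["frame"][:380,200:640],cv2.resize(b,(350,380),interpolation=cv2.INTER_CUBIC)])[:,:,::-1])
E
```

```text
([344, 45, 33, 306, 6232], [359.0, 193.6]) [0.534  0.0569 0.102 ]
([288, 74, 54, 60, 1509], [314.5, 103.2]) [0.4963 0.1218 0.102 ]
([288, 203, 50, 51, 1994], [312.8, 228.7]) [0.4985 0.0267 0.102 ]
([295, 313, 44, 40, 837], [317.4, 331.1]) [ 0.5061 -0.068   0.102 ]
```

View pics/c4.png

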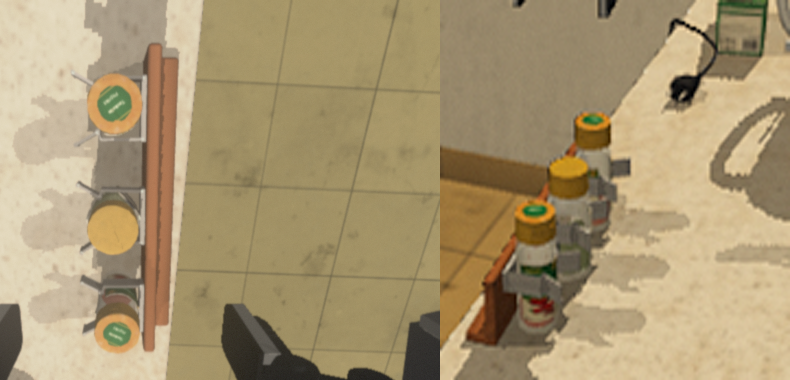

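The jar stands upright in the middle clip, in line with its neighbours to within 3 mm, and the gripper is clear. I'll hand it in.

```bash
python3 -c "
from workcell import ctrl
print(ctrl.finish_job())"
```

```text
the job is handed in; nothing more can be done
None
```

The spice jar was pushed sideways into the empty middle clip until it met the back stop, then released; the last pictures show it upright, in line with its neighbours to about 3 mm. The job is handed in at about 8.6 s on the robot's clock, but no pass or fail result was returned.

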